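# Gauge the gap of the plate press

### The arm

A 6-joint arm with a two-finger parallel gripper is mounted at the origin on the work surface. World frame = base frame: x ahead of the robot, y to its left, z up, the work surface at z = 0. Lengths are in m, angles in rad, forces in N, time in s.
With the tool pointing down it reaches from about 0.25 to 0.85 m from the base axis. Payload 12.5 kg.
Tool frame: the origin (TCP) lies midway between the tips of the shut fingers; the grasp point (between the pads) lies 19 mm behind it; x points along the fingers, z is the direction in which the jaws open and shut, and the axes are right-handed (so a half turn about x gives the same grasp; the last joint's range is limited). The gripper opens to 93 mm and grips with 3 to 60 N. Pads are 15 mm wide; open, the fingers measure 128 mm over their backs; the gripper's body (75 mm by 188 mm) begins 65 mm behind the grasp point.
Start: joints at [1.07, 0.351, 1.652, -0, 1.139, -0.085], TCP at [0.222, 0.503, 0.219] pointing down, gripper open.
Joint ranges: [-2.75, 2.75], [-0.79, 2.1], [0.01, 2.65], [-1.57, 4.71], [0.07, 3.14], [-2.87, 2.87]. Speed limits (rad/s): [2.22, 2.22, 2.79, 3.14, 3.14, 3.14].

### API

Orientations are given as a unit quaternion [x, y, z, w].
In Python, from plant import telemetry, optics, ticket gives the robot as it stands.
- The arm moves only by the shell command python3 -m inch 'ROWS' [OPENING] [FORCE]. ROWS is JSON, a list of rows, each a list of 6 numbers: the shift along the tool's x, y, z as a fraction of full scale, then the turn, a rotation vector about the tool's x, y, z as a fraction of full scale. In form: [[tx, ty, tz, rx, ry, rz], ...]. A call has 1 to 20 rows; each row shifts and turns the commanded pose from where the row before left it, along the tool's axes as they then stand; what a row does not reach is not made up. Full scale, the value 1, is 0.03 m for a shift and pi rad for a turn. A row lasts 1/10 s, in which the tool goes at most 50 mm and 8.59 degrees, less where a joint would pass 70% of its speed; a pose out of reach is approached as far as the arm can. A call with a number of a shift or a turn outside -1 to 1 is refused whole. A call with a gripper value outside its range is refused whole. OPENING is the opening, from 0 (shut) to 1 (fully open), set as the call begins (- or left out, the last holds). The fingers move at their own pace and stop on an object; FORCE is the grip in N (left out, the last holds). Time passes only in rows, so rows that do not move let the fingers close. It gives the time, the measured TCP pose, the force and the opening at its end, in the units of the state.
- telemetry.get_state(): the state, without advancing time (a new reading comes with each control period).
- optics.snapshot(name): name is "scene" or "top" or "wrist"; returns a dict with "img" (420x560x3 uint8, red, green, blue), "intrinsics" (3x3 intrinsics, pixels), "rvec" (rotation vector, rad) and "tvec" (3), from world to camera coordinates, as OpenCV has them. Camera axes: x right, y down, z forward; pixel columns grow to the right and rows downward; lengths in m; the calibration is good to about 2 mm. A picture is of the moment at which its call begins. There is no depth.
- ticket.job_done(): hands the job in, once; it reports no verdict.
The state is a dict: "time_s": time; "joint_pos": joint angles; "qd": joint speeds; "joint_torque": joint torques, N m; "eef_pos": TCP position; "eef_rot": TCP orientation; "contact_force": force on the tool from outside, world axes, zero at the start; "ft_torque": the same for the moment, N m; "grip_width": finger opening in m.
Only numpy, scipy, OpenCV 4.12 (cv2) and the standard library are available. Lean on these libraries where they do the work, as an engineer would, in place of code of your own. Each camera call takes 0.05 s, during which the arm holds its last target. There are 200 camera calls.

### The job

Take the wedge gauge by its black handle and draw it straight out of its sleeve, then lay its blade flat on the lower platen of the plate press and slide it squarely in under the floating upper platen until it drags snugly between the two; stop there and do not force the upper platen up. Finish still gripping the gauge at that depth, so that the gap can be locked, and leave everything else on the bench where it is.

Things in the scene. Friction and masses are not known exactly. Their poses are not given: they have to be found in the camera images.
- gauge_grip (a point): Wedge gauge, the tool: black block handle (50 long in x, 20 wide in y, 38 high), free at both sides for a grip across y from above, with a steel wedge blade standing out of its front, on +x. Point: centre of the handle, 19 mm above the gauge's flat underside; x towards the blade's tip, z up. About 0.14 kg. It starts lying in its sleeve.
- gauge_tip (a point): Tip of the blade, mid-width, 2 mm above its flat underside, 125 mm ahead of gauge_grip; same axes. The blade is 24 mm wide, 100 long, underside level with the handle's; its top slopes: 4 mm thick at the tip, growing evenly to 11 at the handle. It gives up to 3 mm up or down in the handle on a light spring (0.4 N per mm), so that it beds itself between the platens.
- sleeve: Dark steel sleeve, fixed to the bench. Origin on the bench under the middle of its mouth; x points into it, z up. Floor 6 mm thick, 46 wide, from x -65 to 110 mm; side walls 29 apart; two straps over the blade, 16 mm above the floor (tops 26 above the bench): the gauge comes out only along -x. Its tip starts about 92 mm inside, its handle outside, before the mouth.
- press: Plate press, fixed to the bench: white base 160 mm wide and rear column (105 high), fixed aluminium lower platen 130 wide, its level top 40 above the bench. Origin on the bench under the middle of the upper platen's front edge; x points into the press, the way the blade goes in; z up. The lower platen runs from x -25 mm (a ledge before the upper one) to 95.
- bed_edge (a point): Middle of the front edge of the lower platen, on its top face, 40 mm above the bench, 25 mm in front of the upper platen's edge. Axes as the press.
- head: Fixed grey cross-head of the press with the floating upper platen under it (aluminium, 120 wide, 88 deep, 14 thick). Origin: middle of the lower front edge of the upper platen at rest; axes as the press. Its height varies: the gap to the lower platen is 6 to 8.5 mm, so the blade's taper meets this edge 28 to 65 mm behind the tip.
- platen (a joint): Lift of the floating upper platen off its stops, m: 0 at rest, 0.006 at most. It weighs 0.4 kg and is sprung down at 0.7 N per mm of lift: a blade wedged under it bears 4 N and more, and friction above and below it drags at 3 to 10 N in all.
- vial: Bystander: small round vial with a black cap, 28 mm across, 50 mm high. Origin in the middle of its underside.
- dish: Bystander: clear flat round dish, 60 mm across, 14 mm high. Origin in the middle of its underside.
- reagent: Bystander: amber bottle with a blue cap, 64 mm across, 130 mm high. Origin in the middle of its underside.
- tip_box: Bystander: white box of pipette tips with a blue lid, 120 x 85 x 62 mm. Origin in the middle of its underside.
- beaker: Bystander: open glass beaker, 70 mm across, 90 mm high. Origin in the middle of its underside.
- marker: Bystander: marker pen lying flat, 130 mm long. Origin in the middle of its underside.
Not all that is in view belongs to the job. What is shaped like the part that bears gauge_grip but pink or red is not meant.

How it is judged:
By the outcome, as a careful person would: the job done as asked, in the order asked, and still so for the second after the job is handed in, while the arm keeps its last pose, push and grip.
It also fails if it takes over 58 s, if anything falls off the work surface, if the arm or the gripper's body presses on something with over 40 N, if the wrist force passes 120 N, or if a joint passes its speed limit or range.

## Working session

There is one attempt and no reset: what is moved stays moved. The work goes in short steps, Python scripts to look and compute and a shell command to move; the robot and the scene stay as the last step left them, time stands still between calls to the robot, and variables do not carry over. Pictures are saved under pics/ and viewed, about 8 in all and at most 12, crops included, and the job is handed in when it is done.

```bash
mkdir -p pics; ls
cat > h.py <<'E'
import numpy as np, cv2
from scipy.spatial.transform import Rotation as R
from plant import telemetry, optics
def snap(n,f=None):
    s=optics.snapshot(n)
    if f: cv2.imwrite('pics/'+f,np.ascontiguousarray(s['img'][:,:,::-1]))
    return s
def ray(s,uv):
    M=cv2.Rodrigues(np.array(s['rvec'],float))[0]; t=np.array(s['tvec'],float).ravel()
    d=M.T@np.linalg.inv(s['intrinsics'])@np.array([uv[0],uv[1],1.]); return -M.T@t,d
def plane(s,uv,z):
    c,d=ray(s,uv); return c+d*(z-c[2])/d[2]
def proj(s,p):
    return cv2.projectPoints(np.array(p,float).reshape(-1,3),np.array(s['rvec'],float),np.array(s['tvec'],float),np.array(s['intrinsics'],float),None)[0].reshape(-1,2)
E
python3 - <<'E'
from h import *
a=snap('top','top0.png');b=snap('scene','scene0.png')
for s in (a,b):print(ray(s,(280,210)),s['intrinsics'][0][0])
st=telemetry.get_state();print(st['eef_pos'],R.from_quat(st['eef_rot']).as_matrix(),st['grip_width'])
E
```

```text
pics
(array([ 0.23035693, -0.03472464,  1.40862612]), array([ 0.21874273,  0.00696221, -0.9757908 ])) 450.0150728709131
(array([1.25188252, 0.1545235 , 0.98282399]), array([-0.6030146 , -0.16346834, -0.78090243])) 444.63496513793444
[0.2219953  0.50287801 0.21818089] [[-4.92806730e-04 -9.14789424e-01  4.03930770e-01]
 [-8.86862406e-04  4.03931060e-01  9.14788999e-01]
 [-9.99999485e-01  9.25831598e-05 -1.01035229e-03]] 0.09324224899918995
```

View pics/top0.png

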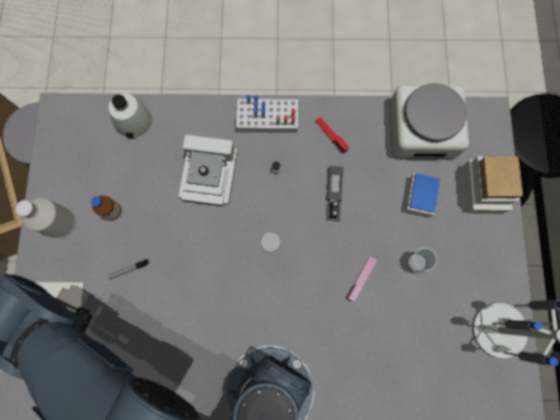

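View pics/scene0.png

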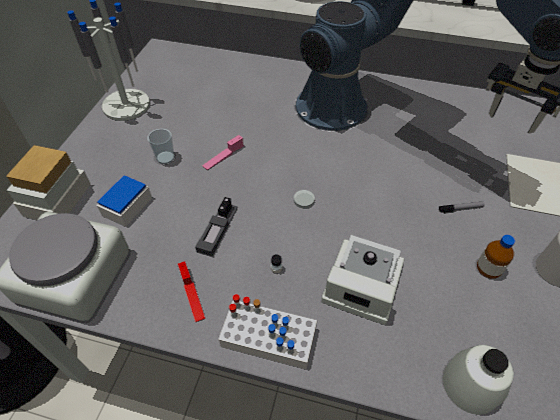

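Candidates in the top view: the black handle at about (334,209) in the dark sleeve, a red decoy at (332,135) and a pink decoy at (362,278). I choose the black one. The press is at (208,170), with its column on the far side. Next is one close crop of both.

Run:
```python
from h import *
a=cv2.imread('pics/top0.png');b=cv2.imread('pics/scene0.png')
A=cv2.resize(a[160:230,305:365],None,fx=6,fy=6,interpolation=cv2.INTER_CUBIC)[:420]
B=cv2.resize(a[130:210,170:246],None,fx=5.25,fy=5.25,interpolation=cv2.INTER_CUBIC)[:420]
cv2.imwrite('pics/crop1.png',np.hstack([A,B]))
print(A.shape,B.shape)
s=snap('top')
for uv,z in [((334,209),.03),((335,220),.02),((335,170),.02),((208,198),.04),((208,155),.04)]: print(uv,plane(s,uv,z))
```

```text
(420, 360, 3) (420, 399, 3)
(334, 209) [ 0.54391011 -0.19447163  0.03      ]
(335, 220) [ 0.51071866 -0.1981307   0.02      ]
(335, 170) [ 0.67532493 -0.20120732  0.02      ]
(208, 198) [0.57401224 0.20117361 0.04      ]
(208, 155) [0.71617158 0.20753856 0.04      ]
```

View pics/crop1.png

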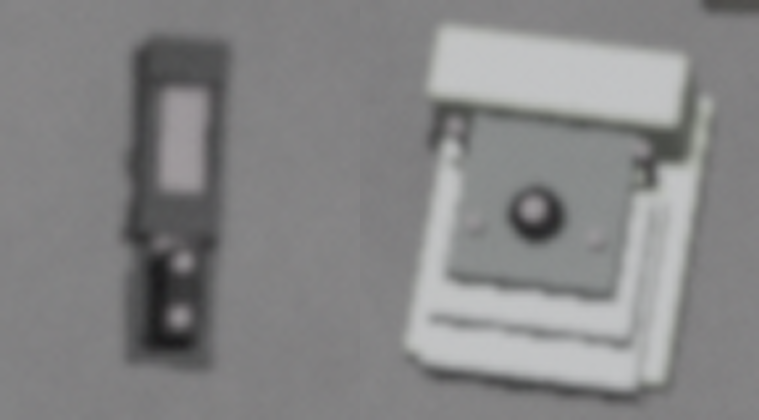

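```bash
python3 -m inch '[[0,0,0,-0.041,0,0],[0,0,0,-0.041,0,0],[0,0,0,-0.04,0,0],[0,-0.4,-0.8,0,0,0],[0,-0.5,-1,0,0,0],[0,-0.5,-1,0,0,0],[0,-0.5,-1,0,0,0],[0,-0.5,-1,0,0,0],[0,-0.5,-1,0,0,0],[0,-0.5,-1,0,0,0],[0,-0.5,-1,0,0,0],[0,-0.5,-1,0,0,0],[0,-0.5,-1,0,0,0],[0,-0.5,-1,0,0,0],[0,-0.5,-1,0,0,0],[0,-0.5,-1,0,0,0],[0,-0.5,-1,0,0,0],[0,-0.5,-1,0,0,0],[0,-0.5,-1,0,0,0]]' 0.7 30
python3 -m inch '[[0.2,-0.5,-1,0,0,0],[0.4,-0.5,-1,0,0,0],[0.4,-0.5,-1,0,0,0],[0.4,-0.5,-1,0,0,0],[0.3,-0.5,-1,0,0,0],[0.1,-0.5,-1,0,0,0],[0.1,-0.3,-0.6,0,0,0],[0,0,0,0,0,0],[0,0,0,0,0,0]]'
python3 - <<'E'
from h import *
s=snap('wrist','w1.png')
st=telemetry.get_state();print(st['time_s'],st['eef_pos'],R.from_quat(st['eef_rot']).as_matrix().round(4),st['grip_width'],st['joint_pos'],st['contact_force'])
print(ray(s,(280,210)))
E
```

```text
time_s: 2.05
eef_pos: [0.4439, 0.0203, 0.2186]
eef_rot: [-0.492, 0.508, 0.492, 0.508]
contact_force: [0.0, 0.4, 0.5]
grip_width: 0.0651
time_s: 2.95
eef_pos: [0.5356, -0.1791, 0.1613]
eef_rot: [-0.491, 0.508, 0.492, 0.508]
contact_force: [0.1, -0.6, -0.4]
grip_width: 0.0648
3.0 [ 0.5356592  -0.17869764  0.161539  ] [[-6.000e-04 -9.995e-01  3.240e-02]
 [ 4.000e-04  3.240e-02  9.995e-01]
 [-1.000e+00  6.000e-04  4.000e-04]] 0.06518365081875184 [-4.04506734e-01  4.41984095e-01  1.66903615e+00  1.71157480e-04
  1.03128235e+00 -1.94299200e+00] [-0.44035518 -0.14135807  0.38772624]
(array([ 0.46216519, -0.17769668,  0.3282585 ]), array([ 0.27607013,  0.02166813, -0.96140078]))
```

View pics/w1.png

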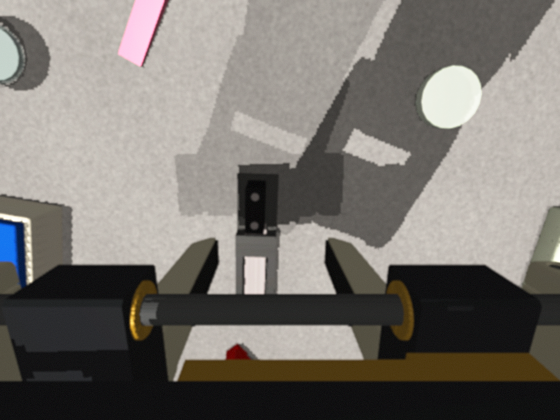

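Run:
```python
from h import *
s=snap('wrist'); a=np.ascontiguousarray(s['img'][:,:,::-1])
c=a[160:300,215:300]; c=cv2.convertScaleAbs(c,alpha=1.5,beta=20)
cv2.imwrite('pics/w1c.png',cv2.resize(c,None,fx=4,fy=4,interpolation=cv2.INTER_CUBIC))
for uv,z in [((238,174),.006),((279,174),.006),((246,180),.044),((267,180),.044)]: print(uv,plane(s,uv,z).round(4))
```

```text
(238, 174) [ 0.5118 -0.2155  0.006 ]
(279, 174) [ 0.5133 -0.1701  0.006 ]
(246, 180) [ 0.5122 -0.2035  0.044 ]
(267, 180) [ 0.5128 -0.1829  0.044 ]
```

View pics/w1c.png

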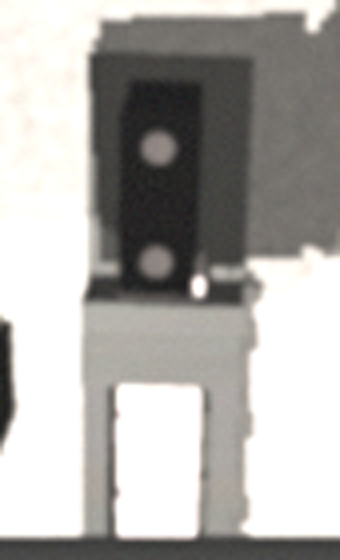

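Run:
```python
from h import *
s=snap('wrist')
for n,uv,z in [('riv1',(158,148),.044),('riv2',(156,262),.044),('floorL',(91,56),.006),('floorR',(252,58),.006),('strapL',(84,300),.026),('strapR',(246,305),.026),('strapLf',(85,534),.026),('strapRf',(245,534),.026),('topL',(127,82),.044),('topR',(201,84),.044),('winL',(116,384),.026),('winR',(203,384),.026),('winLf',(112,534),.012),('winRf',(203,534),.012)]:
    print(n,plane(s,(uv[0]/4+215,uv[1]/4+160),z).round(4))
t=snap('top');
g=cv2.cvtColor(t['img'],cv2.COLOR_RGB2GRAY)
# sleeve line direction in top view: mask of pale blade window
hsv=cv2.cvtColor(t['img'],cv2.COLOR_RGB2HSV); print(g[165:200:4,328:346:2])
```

```text
riv1 [ 0.5297 -0.1959  0.044 ]
riv2 [ 0.5597 -0.1978  0.044 ]
floorL [ 0.512  -0.2157  0.006 ]
floorR [ 0.514  -0.1711  0.006 ]
strapL [ 0.5763 -0.2194  0.026 ]
strapR [ 0.5792 -0.1749  0.026 ]
strapLf [ 0.6489 -0.2238  0.026 ]
strapRf [ 0.6504 -0.1771  0.026 ]
topL [ 0.5128 -0.2027  0.044 ]
topR [ 0.5139 -0.1845  0.044 ]
winL [ 0.6017 -0.212   0.026 ]
winR [ 0.6025 -0.1876  0.026 ]
winLf [ 0.6578 -0.2177  0.012 ]
winRf [ 0.6587 -0.1899  0.012 ]
[[ 63  89 110 117 122 126 127 130 126]
 [ 71  88  93  95  98 103 107 113 119]
 [ 78  82  82  85  87  89  90  93  97]
 [ 69  71  75  75  77  79  81  84  84]
 [ 87  81  71  68  65  66  71  71  78]
 [ 84  86  84  84  81  80  73  71  69]
 [ 49  50  54  56  63  70  76  82  81]
 [ 71  69  65  59  52  67  65  56  56]
 [ 79  80  81  82  86  84  79  68  56]]
```

```bash
python3 -m inch '[[0,0,0,0.006,0,0],[0.5,-0.17,-0.28,0,0,0],[1,-0.17,-0.28,0,0,0],[1,0,0,0,0,0],[1,0,0,0,0,0],[0.8,0,0,0,0,0],[0.4,0,0,0,0,0],[0.25,0,0,0,0,0],[0,0,0,0,0,0],[0,0,0,0,0,0]]' 0.7 40
python3 - <<'E'
from h import *
s=snap('wrist','w2.png')
E
```

```text
time_s: 4.15
eef_pos: [0.546, -0.1969, 0.0141]
eef_rot: [-0.487, 0.512, 0.487, 0.513]
contact_force: [-0.2, 0.4, -0.6]
grip_width: 0.0648
```

View pics/w2.png

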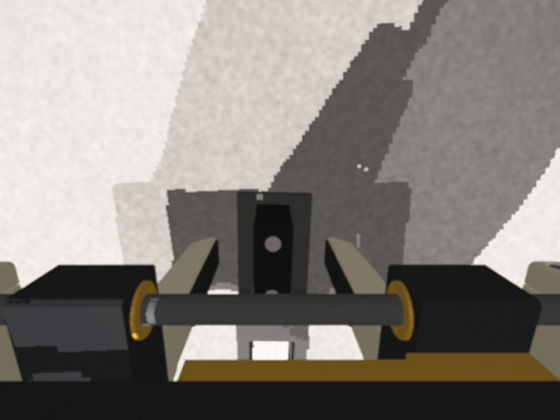

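The handle is centred between the fingers (273 against 272). Next I close, then draw the gauge straight back.

```bash
python3 -m inch '[[0,0,0,0,0,0],[0,0,0,0,0,0],[0,0,0,0,0,0],[0,0,0,0,0,0],[0,0,0,0,0,0],[0,0,0,0,0,0],[0,0,0,0,0,0]]' 0 40
python3 -m inch '[[-0.03,0.1,0,0,0,0],[0,0.2,0,0,0,0],[0,0.2,0,0,0,0],[0,0.2,0,0,0,0],[0,0,0,0,0,0]]'
```

```text
time_s: 4.9
eef_pos: [0.5454, -0.1968, 0.0132]
eef_rot: [-0.487, 0.513, 0.487, 0.513]
contact_force: [-0.8, -0.0, 0.8]
grip_width: 0.0198
time_s: 5.4
eef_pos: [0.5235, -0.1955, 0.014]
eef_rot: [-0.487, 0.513, 0.487, 0.513]
contact_force: [-0.1, -0.6, -2.2]
grip_width: 0.0199
```

```bash
python3 -m inch '[[0,0.4,0,0,0,0],[0,0.5,0,0,0,0],[0,0.5,0,0,0,0],[0,0.5,0,0,0,0],[0,0.5,0,0,0,0],[0,0.45,0,0,0,0],[0,0.15,0,0,0,0],[0,0,0,0,0,0]]'
python3 - <<'E'
from h import *
s=snap('wrist','w3.png');t=snap('top','t3.png')
cv2.imwrite('pics/t3c.png',np.hstack([cv2.resize(np.ascontiguousarray(s['img'][:,:,::-1]),(400,300)),cv2.resize(np.ascontiguousarray(t['img'][160:250,275:395,::-1]),(400,300),interpolation=cv2.INTER_CUBIC)]))
E
```

```text
time_s: 6.2
eef_pos: [0.4345, -0.1912, 0.0142]
eef_rot: [-0.487, 0.513, 0.487, 0.513]
contact_force: [-0.6, 0.1, -1.0]
grip_width: 0.0197
```

View pics/t3c.png

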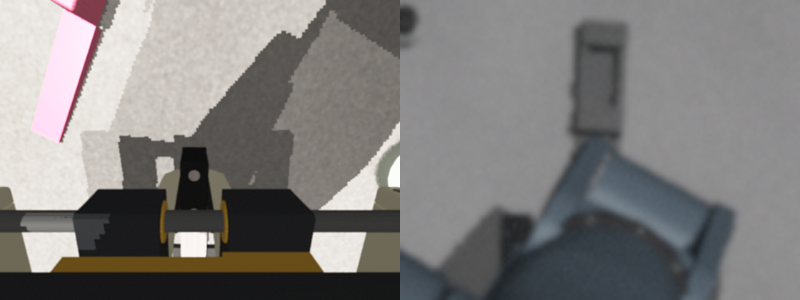

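The window is empty in the top view and the blade is clear of the mouth. Next I lift and work out a coarse press pose.

```bash
python3 -m inch '[[-0.5,0,0,0,0,0],[-1,0,0,0,0,0],[-1,0,0,0,0,0],[-1,0,0,0,0,0],[-1,0,0,0,0,0],[-1,0,0,0,0,0],[-1,0,0,0,0,0],[-1,0,0,0,0,0],[-0.7,0,0,0,0,0],[0,0,0,0,0,0]]'
python3 - <<'E'
from h import *
s=snap('top')
f=lambda x,y,z:plane(s,(170+(x-360)/5.25,130+y/5.25),z).round(4)
for n,x,y,z in [('base L',410,352,.0),('base R',635,392,0.),('platL',430,317,.04),('platR',632,345,.04),('headL',450,275,.075),('headR',615,297,.075),('colL',430,97,.105),('colR',688,125,.105),('colLb',440,27,.105),('colRb',688,50,.105)]: print(n,f(x,y,z))
E
```

```text
time_s: 7.3
eef_pos: [0.436, -0.1916, 0.2626]
eef_rot: [-0.489, 0.512, 0.485, 0.513]
contact_force: [0.0, 0.5, -1.8]
grip_width: 0.02
base L [0.5865 0.3002 0.    ]
base R [0.5623 0.1608 0.    ]
platL [0.5982 0.2799 0.04  ]
platR [0.5817 0.1581 0.04  ]
headL [0.6143 0.2616 0.075 ]
headR [0.6017 0.1643 0.075 ]
colL [0.7136 0.2726 0.105 ]
colR [0.6975 0.1214 0.105 ]
colLb [0.7572 0.2692 0.105 ]
colRb [0.7439 0.1229 0.105 ]
```

```bash
python3 -m inch '[[0,0,0,0.02,0,0],[0,-0.2,0.4,0,0,0],[0,-0.3,0.9,0,0,0],[0,-0.3,1,0,0,0],[0,-0.3,1,0,0,0],[0,-0.3,1,0,0,0],[0,-0.3,1,0,0,0],[0,-0.3,1,0,0,0],[0,-0.3,1,0,0,0],[0,-0.3,1,0,0,0],[0,-0.3,1,0,0,0],[0,-0.3,1,0,0,0],[0,-0.3,1,0,0,0],[0,-0.3,1,0,0,0],[0,-0.3,1,0,0,0],[0,-0.3,0.6,0,0,0],[0,-0.2,0.3,0,0,0],[0,0,0,0,0,0],[0,0,0,0,0,0]]'
python3 - <<'E'
from h import *
s=snap('wrist','w4.png')
st=telemetry.get_state();print(st['eef_pos'],R.from_quat(st['eef_rot']).as_matrix().round(4))
E
```

```text
time_s: 9.25
eef_pos: [0.6198, 0.2161, 0.2593]
eef_rot: [-0.471, 0.528, 0.471, 0.527]
contact_force: [-0.1, -0.2, -1.3]
grip_width: 0.0197
[0.61983592 0.2158364  0.25965209] [[-7.000e-04 -9.935e-01  1.141e-01]
 [-4.000e-04  1.141e-01  9.935e-01]
 [-1.000e+00  7.000e-04 -4.000e-04]]
```

View pics/w4.png

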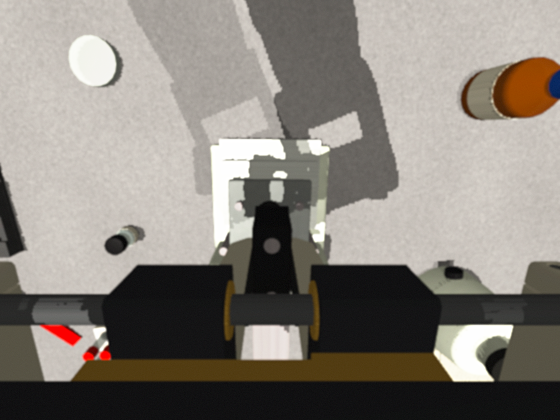

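Run:
```python
from h import *
a=cv2.imread('pics/w4.png')[130:225,205:335]
a=(255*(a/255.)**0.8).astype(np.uint8)
cv2.imwrite('pics/w4c.png',cv2.resize(a,None,fx=6,fy=6,interpolation=cv2.INTER_CUBIC))
```

```text
(no output)
```

View pics/w4c.png

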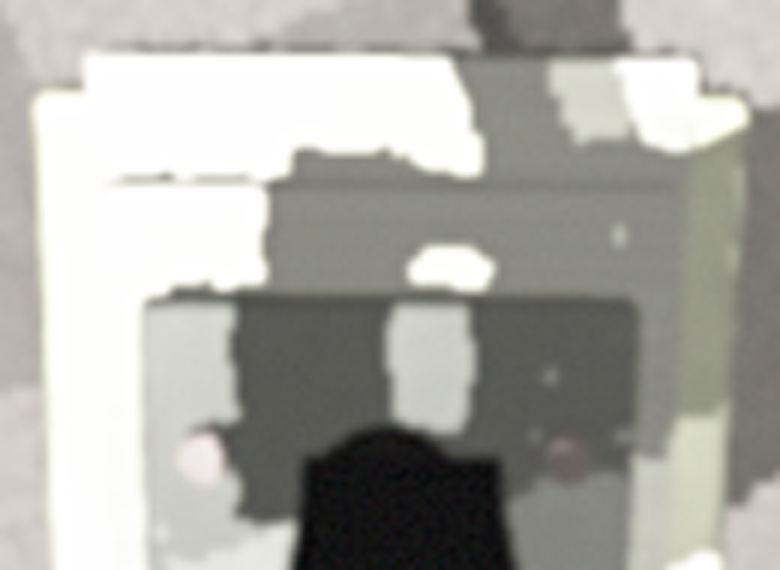

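Run:
```python
from h import *
s=snap('wrist')
f=lambda x,y,z:plane(s,(205+x/6,130+y/6),z)
for n,l,r,z in [('bed',(85,57),(698,60),.04),('upper',(110,183),(688,187),.047),('head',(145,298),(636,302),.08),('baseedge',(33,95),(747,100),.025)]:
    p,q=f(*l,z),f(*r,z); d=p-q; print(n,p.round(4),q.round(4),((p+q)/2).round(4),np.linalg.norm(d).round(4),'yaw',np.degrees(np.arctan2(-d[0],d[1])).round(2))
# gauge in hand: rivet & handle
print('riv',plane(s,(272,245),.259+.012+.019).round(4))
```

```text
bed [0.5554 0.1549 0.04  ] [0.5711 0.2855 0.04  ] [0.5632 0.2202 0.04  ] 0.1315 yaw 173.17
upper [0.5819 0.1572 0.047 ] [0.5969 0.2804 0.047 ] [0.5894 0.2188 0.047 ] 0.1241 yaw 173.05
head [0.6022 0.1663 0.08  ] [0.6142 0.2635 0.08  ] [0.6082 0.2149 0.08  ] 0.0979 yaw 172.97
baseedge [0.5626 0.1394 0.025 ] [0.582  0.2982 0.025 ] [0.5723 0.2188 0.025 ] 0.16 yaw 173.05
riv [0.6039 0.2172 0.29  ]
```

The wrist crop gives the bed edge at (0.563, 0.220), the upper edge at (0.589, 0.218) and a press yaw of -6.95°. All four edges agree. I go back in front of it, then down.

```bash
python3 -m inch '[[0,0.5,-0.06,0.002,0,0],[0,0.9,0,0,0,0],[0,1,0,0,0,0],[0,1,0,0,0,0],[0,1,0,0,0,0],[0,0.8,0,0,0,0],[0.3,0.34,0,0,0,0],[1,0,0,0,0,0],[1,0,0,0,0,0],[1,0,0,0,0,0],[1,0,0,0,0,0],[1,0,0,0,0,0],[0.8,0,0,0,0,0],[0.4,0,0,0,0,0],[0,0,0,0,0,0],[0,0,0,0,0,0]]'
python3 - <<'E'
from h import *
s=snap('wrist','w5.png');t=snap('scene','s5.png')
st=telemetry.get_state();p=np.array(st['eef_pos']);M=R.from_quat(st['eef_rot']).as_matrix()
print(p,M.round(4))
tip=p+.0115*np.array([0,0,1])-.125*M[:,1]+np.array([0,0,-.017]); O=np.array([.5885,.218,.047])
print('tip',tip,proj(t,[tip,O]),proj(s,[tip,O]))
u,v=proj(t,[O])[0].astype(int)
c=np.ascontiguousarray(t['img'][v-55:v+45,u-65:u+65,::-1]);cv2.imwrite('pics/s5c.png',cv2.resize(c,None,fx=6,fy=6,interpolation=cv2.INTER_CUBIC));print(u-65,v-55)
E
```

```text
time_s: 10.95
eef_pos: [0.4555, 0.2346, 0.066]
eef_rot: [-0.469, 0.529, 0.469, 0.53]
contact_force: [0.8, 0.6, -1.9]
grip_width: 0.0199
[0.45576541 0.23477927 0.06634348] [[ 2.100e-03 -9.927e-01  1.203e-01]
 [ 8.000e-04  1.203e-01  9.927e-01]
 [-1.000e+00 -2.000e-03  1.100e-03]]
tip [0.57985752 0.21974311 0.06109037] [[375.32156249 242.68334507]
 [373.27402279 248.45103081]] [[272.73572052 402.2516138 ]
 [271.75611179 394.87365295]]
308 193
```

View pics/s5c.png

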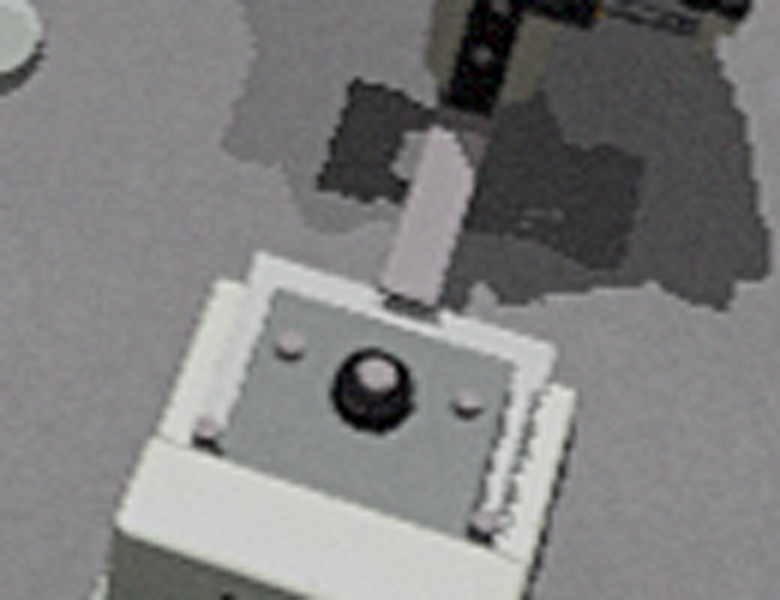

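The tip is seen at scene pixel (376,243), where it was predicted, and sits mid-width before the upper platen. I lower it onto the ledge in small steps.

```bash
cat > f.py <<'E'
from h import *
import sys
st=telemetry.get_state();p=np.array(st['eef_pos']);M=R.from_quat(st['eef_rot']).as_matrix();gx=-M[:,1]
tip=p+.125*gx; O=np.array([.5885,.218]); a=np.radians(-6.95);d=np.array([np.cos(a),np.sin(a)])
r=tip[:2]-O
print('t',st['time_s'],'z',p[2].round(4),'tip in press mm',(r@d*1e3).round(1),((d[0]*r[1]-d[1]*r[0])*1e3).round(1),'F',np.round(st['contact_force'],1),'Falong',(np.array(st['contact_force'])@gx).round(1),'T',np.round(st['ft_torque'],2),'yaw',np.degrees(np.arctan2(gx[1],gx[0])).round(2),'pitch',gx[2].round(4))
E
python3 f.py
python3 -m inch '[[0.25,0.13,0,0,0,0],[0.2,0,0,0,0,0],[0.08,0,0,0,0,0],[0,0,0,0,0,0],[0,0,0,0,0,0]]' >/dev/null; python3 f.py
python3 -m inch '[[0.03,0,0,0,0,0],[0,0,0,0,0,0],[0,0,0,0,0,0]]' >/dev/null; python3 f.py
python3 -m inch '[[0.03,0,0,0,0,0],[0,0,0,0,0,0],[0,0,0,0,0,0]]' >/dev/null; python3 f.py
python3 -m inch '[[0.03,0,0,0,0,0],[0,0,0,0,0,0],[0,0,0,0,0,0]]' >/dev/null; python3 f.py
```

```text
t 11.05 z 0.0663 tip in press mm -8.8 0.7 F [-0.4  1.  -1. ] Falong -0.5 T [0.02 0.   0.02] yaw -6.91 pitch 0.002
t 11.55 z 0.0491 tip in press mm -13.4 0.4 F [-0.2 -0.   0.2] Falong -0.2 T [ 0.03  0.02 -0.01] yaw -6.9 pitch -0.0001
t 11.85 z 0.0483 tip in press mm -13.4 0.4 F [-0.1  0.1 -1.2] Falong -0.1 T [-0.01  0.07  0.03] yaw -6.91 pitch 0.0001
t 12.15 z 0.0473 tip in press mm -13.4 0.4 F [ 0.9 -0.2 -1.3] Falong 0.9 T [0.03 0.04 0.03] yaw -6.9 pitch 0.0
t 12.45 z 0.0465 tip in press mm -13.4 0.4 F [-0.   0.1 -0.8] Falong -0.0 T [0.07 0.01 0.01] yaw -6.9 pitch 0.0001
```

```bash
for i in 1 2 3 4 5 6 7 8 9 10; do python3 -m inch '[[0,0,0,0,0,0]]' | grep -A0 contact; done; python3 -m inch '[[0.02,0,0,0,0,0],[0,0,0,0,0,0]]'; for i in 1 2 3 4 5 6 7 8 9 10; do python3 -m inch '[[0,0,0,0,0,0]]' | grep contact; done; python3 f.py
```

```text
contact_force: [0.2, 0.2, -1.3]
contact_force: [0.7, -1.1, -1.0]
contact_force: [0.4, 0.5, -0.7]
contact_force: [0.1, 0.4, -0.3]
contact_force: [0.6, -0.3, -0.5]
contact_force: [0.3, -0.2, -1.8]
contact_force: [0.3, -0.0, -0.4]
contact_force: [0.9, -0.9, -0.5]
contact_force: [0.6, 0.4, -0.6]
contact_force: [0.3, -0.2, -1.2]
time_s: 13.65
eef_pos: [0.4511, 0.235, 0.0458]
eef_rot: [-0.469, 0.529, 0.469, 0.529]
contact_force: [0.5, 0.2, -1.1]
grip_width: 0.0199
contact_force: [0.1, -0.3, -0.5]
contact_force: [0.2, -0.3, -0.1]
contact_force: [-0.0, 1.2, -1.0]
contact_force: [0.8, 0.1, -0.6]
contact_force: [0.5, -0.1, 1.0]
contact_force: [-0.1, 0.5, 0.1]
contact_force: [0.4, -0.2, 0.3]
contact_force: [0.8, 0.1, -0.4]
contact_force: [0.7, -0.2, -0.5]
contact_force: [0.9, 0.1, -0.0]
t 14.65 z 0.0458 tip in press mm -13.4 0.4 F [ 0.9  0.1 -0. ] Falong 0.9 T [-0.02 -0.09  0.02] yaw -6.9 pitch 0.0
```

```bash
python3 -m inch '[[-0.01,-0.1,0,0,0,0],[0,-0.2,0,0,0,0],[0,-0.2,0,0,0,0],[0,-0.2,0,0,0,0],[0,-0.2,0,0,0,0],[0,-0.2,0,0,0,0],[0,-0.05,0,0,0,0],[0,0,0,0,0,0]]' >/dev/null; python3 f.py
python3 -m inch '[[0,-0.1,0,0,0,0],[0,0,0,0,0,0]]' >/dev/null; python3 f.py
```

```text
t 15.45 z 0.0461 tip in press mm 21.4 0.4 F [ 0.4 -0.6 -0.8] Falong 0.5 T [-0.05 -0.15 -0.01] yaw -6.92 pitch 0.0003
t 15.65 z 0.0462 tip in press mm 24.3 0.5 F [-0.2  0.1 -0.5] Falong -0.3 T [-0.02 -0.1  -0.01] yaw -6.9 pitch 0.0003
```

No drag yet with the tip 24 mm in. I go on in 2 mm steps.

```bash
python3 -m inch '[[0,-0.067,0,0,0,0],[0,0,0,0,0,0]]' >/dev/null; python3 f.py
python3 -m inch '[[0,-0.067,0,0,0,0],[0,0,0,0,0,0]]' >/dev/null; python3 f.py
python3 -m inch '[[0,-0.067,0,0,0,0],[0,0,0,0,0,0]]' >/dev/null; python3 f.py
python3 -m inch '[[0,-0.067,0,0,0,0],[0,0,0,0,0,0]]' >/dev/null; python3 f.py
```

```text
t 15.85 z 0.0462 tip in press mm 26.3 0.5 F [ 0.2 -0.5 -0.4] Falong 0.2 T [-0.   -0.09 -0.03] yaw -6.9 pitch 0.0002
t 16.05 z 0.0462 tip in press mm 28.3 0.4 F [ 0.1 -0.7 -1.6] Falong 0.2 T [-0.04 -0.09 -0.04] yaw -6.91 pitch 0.0002
t 16.25 z 0.0462 tip in press mm 30.4 0.4 F [ 0.1 -0.5 -0.4] Falong 0.1 T [-0.05 -0.13  0.01] yaw -6.91 pitch 0.0003
t 16.45 z 0.0462 tip in press mm 32.4 0.4 F [ 0.1  0.1 -0.1] Falong 0.1 T [-0.   -0.14 -0.05] yaw -6.9 pitch 0.0003
```

```bash
python3 -m inch '[[0,-0.067,0,0,0,0],[0,0,0,0,0,0]]' >/dev/null; python3 f.py
python3 -m inch '[[0,-0.067,0,0,0,0],[0,0,0,0,0,0]]' >/dev/null; python3 f.py
python3 -m inch '[[0,-0.067,0,0,0,0],[0,0,0,0,0,0]]' >/dev/null; python3 f.py
python3 -m inch '[[0,-0.067,0,0,0,0],[0,0,0,0,0,0]]' >/dev/null; python3 f.py
```

```text
t 16.65 z 0.0462 tip in press mm 34.4 0.4 F [-0.9 -0.  -1. ] Falong -0.9 T [ 0.03 -0.14 -0.11] yaw -6.91 pitch 0.0002
t 16.85 z 0.0462 tip in press mm 36.4 0.4 F [ 0.1 -0.3 -0.3] Falong 0.2 T [-0.01 -0.1  -0.01] yaw -6.91 pitch 0.0002
t 17.05 z 0.0462 tip in press mm 38.4 0.4 F [ 0.6 -0.  -0.9] Falong 0.6 T [-0.04 -0.05 -0.08] yaw -6.91 pitch 0.0002
t 17.25 z 0.0462 tip in press mm 40.4 0.4 F [ 0.7  0.5 -0.1] Falong 0.6 T [-0.   -0.1  -0.01] yaw -6.91 pitch 0.0003
```

```bash
python3 -m inch '[[0,-0.067,0,0,0,0],[0,0,0,0,0,0]]' >/dev/null; python3 f.py
python3 -m inch '[[0,-0.067,0,0,0,0],[0,0,0,0,0,0]]' >/dev/null; python3 f.py
python3 -m inch '[[0,-0.067,0,0,0,0],[0,0,0,0,0,0]]' >/dev/null; python3 f.py
python3 -m inch '[[0,-0.067,0,0,0,0],[0,0,0,0,0,0]]' >/dev/null; python3 f.py
```

```text
t 17.45 z 0.0462 tip in press mm 42.4 0.4 F [ 0.2 -0.  -0.4] Falong 0.2 T [ 0.02 -0.12 -0.02] yaw -6.91 pitch 0.0002
t 17.65 z 0.0461 tip in press mm 44.4 0.4 F [ 0.1 -0.7 -0.3] Falong 0.2 T [-0.   -0.11  0.01] yaw -6.91 pitch 0.0002
t 17.85 z 0.046 tip in press mm 46.0 0.4 F [-2.5  0.8 -0.4] Falong -2.6 T [0.03 0.26 0.01] yaw -6.9 pitch -0.0007
t 18.05 z 0.0458 tip in press mm 47.5 0.3 F [-5.4  0.5  0.5] Falong -5.5 T [0.06 0.62 0.01] yaw -6.9 pitch -0.0018
```

```bash
for i in 1 2 3; do python3 -m inch '[[0,0,0,0,0,0],[0,0,0,0,0,0]]' >/dev/null; python3 f.py; done
python3 -m inch '[[0,-0.033,0,0,0,0],[0,0,0,0,0,0]]' >/dev/null; python3 f.py
python3 -m inch '[[0,0,0,0,0,0],[0,0,0,0,0,0]]'; python3 f.py
python3 - <<'E'
from h import *
t=snap('scene','s6.png');w=snap('wrist')
u,v=308,178
a=cv2.resize(np.ascontiguousarray(t['img'][v:v+115,u:u+110,::-1]),(440,460),interpolation=cv2.INTER_CUBIC)
b=cv2.resize(np.ascontiguousarray(w['img'][140:400,190:360,::-1]),(300,460))
cv2.imwrite('pics/s6c.png',np.hstack([a,b]))
E
```

```text
t 18.25 z 0.0459 tip in press mm 47.5 0.3 F [-5.8 -0.4  0.4] Falong -5.7 T [0.09 0.77 0.03] yaw -6.9 pitch -0.0015
t 18.45 z 0.0459 tip in press mm 47.5 0.3 F [-5.3  0.  -0.2] Falong -5.2 T [0.1  0.74 0.02] yaw -6.9 pitch -0.0015
t 18.65 z 0.0459 tip in press mm 47.5 0.3 F [-6.1  0.4 -0.3] Falong -6.0 T [0.14 0.72 0.  ] yaw -6.9 pitch -0.0015
t 18.85 z 0.0458 tip in press mm 48.5 0.2 F [-6.2  0.2 -0.1] Falong -6.1 T [ 0.07  0.76 -0.05] yaw -6.91 pitch -0.0017
time_s: 19.05
eef_pos: [0.5125, 0.2274, 0.0459]
eef_rot: [-0.469, 0.53, 0.469, 0.529]
contact_force: [-6.5, 0.1, -1.4]
grip_width: 0.02
t 19.05 z 0.0459 tip in press mm 48.5 0.3 F [-6.5  0.1 -1.4] Falong -6.5 T [ 0.1   0.82 -0.02] yaw -6.9 pitch -0.0016
```

View pics/s6c.png

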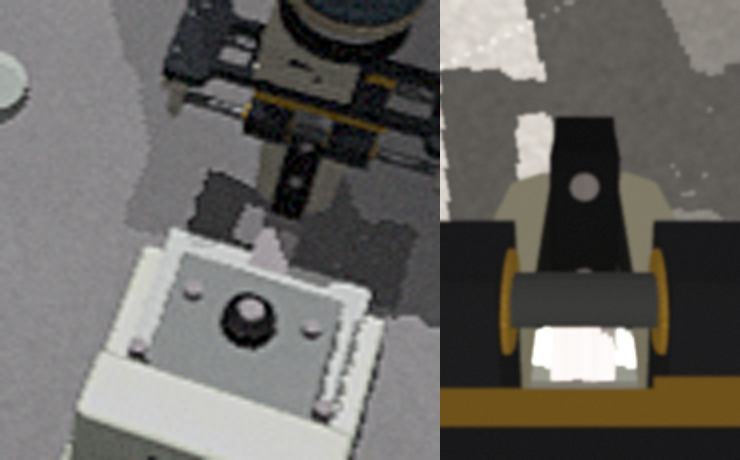

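The drag levels off at about 6 N, so the blade is snug. The wrist view shows no slip in the grip, and the blade sits squarely under the platen. I hand in here.

```bash
python3 -c "
from plant import ticket; print(ticket.job_done())"; python3 f.py
```

```text
the job is handed in; nothing more can be done
None
the job is handed in; nothing more can be done
```

I gripped the wedge gauge by its black handle, drew it straight out of its sleeve (about 111 mm) and laid the blade on the press's lower ledge. I then slid it squarely under the upper platen and handed in at about 19 s, still gripping at 40 N.

- **Fit:** The drag began with the tip about 45 mm in and levelled off at about 6 N. I stopped at 48.5 mm. From the blade's taper, the platen is lifted by about 0.2 mm at most; I did not measure that directly.
- **Alignment:** The blade is within 0.1° of the press's measured direction and about 0.3 mm off its centre line. Both rest on camera calibration good to about 2 mm.
- **Grip:** The handle showed no visible slip, and the finger opening was steady at 20 mm.
- **Bystanders:** I touched nothing else and none was seen disturbed. I took no full-bench picture at the end to confirm it.
- **Least certain check:** The touch-down on the ledge rests on averaged force readings. The change was only about 0.6 N, close to the noise of the readings.

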